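# Turn round a row of vials from one tray to the other

## Task

The white carrying tray was packed in reverse order of use. Move the three vials and the roll of tape from it into the dark grey tray, one in each compartment, standing upright, so that the row comes out in reverse order: what stands at the blue end of the white tray goes to the end of the grey tray away from its blue end, the next one beside it, and so on, until what stood farthest from the white tray's blue end stands at the grey tray's blue end. The coloured tags on the white tray show where each thing stood.

Things in the scene. Friction and masses are not known exactly. Their poses are not given: they have to be found in the camera images.
- vial_red: Loose small glass vial with a red cap, 25 mm in diameter, 46 mm tall, about 20 g, standing upright. Origin: centre of its underside, z up along its axis; its yaw means nothing. Grip it from above across its diameter, fingertips about 20 mm above its underside.
- vial_tan: Loose small glass vial with a tan (beige) cap, 25 mm in diameter, 46 mm tall, about 20 g, standing upright. Origin: centre of its underside, z up along its axis; its yaw means nothing. Grip it from above across its diameter, fingertips about 20 mm above its underside.
- vial_blue: Loose small glass vial with a grey-blue cap, 25 mm in diameter, 46 mm tall, about 20 g, standing upright. Origin: centre of its underside, z up along its axis; its yaw means nothing. Grip it from above across its diameter, fingertips about 20 mm above its underside.
- tape_roll: Loose white roll of tape standing on end, 33 mm in diameter, 46 mm tall, about 30 g, with a hole down its middle. Origin: centre of its underside, z up along its axis; its yaw means nothing. Grip it from above across its outer diameter, fingertips about 20 mm above its underside.
- tag_red: Red tag (40 x 12 x 6 mm, fixed) on the white tray's rail, beside the compartment in which the red-capped vial stands at the start; it stays and so shows that place: 34.5 mm from the compartment's centre towards the tray's -x side, at the same tray y. Origin: centre of its underside, axes as the tray's.
- tag_tan: Tan tag (40 x 12 x 6 mm, fixed) on the white tray's rail, beside the compartment in which the tan-capped vial stands at the start; it stays and so shows that place: 34.5 mm from the compartment's centre towards the tray's -x side, at the same tray y. Origin: centre of its underside, axes as the tray's.
- tag_blue: Grey-blue tag (40 x 12 x 6 mm, fixed) on the white tray's rail, beside the compartment in which the vial with the grey-blue cap stands at the start; it stays and so shows that place: 34.5 mm from the compartment's centre towards the tray's -x side, at the same tray y. Origin: centre of its underside, axes as the tray's.
- tag_roll: Black tag (40 x 12 x 6 mm, fixed) on the white tray's rail, beside the compartment in which the roll of tape stands at the start; it stays and so shows that place: 34.5 mm from the compartment's centre towards the tray's -x side, at the same tray y. Origin: centre of its underside, axes as the tray's.
- carry_tray: White carrying tray, full at the start, 226 x 70 x 12 mm, fixed. 4 compartments in a row along y: centres x = 0, y = -78, -26, 26, 78 mm, 48 mm square inside, 4 mm walls. Origin: underside, below the row's middle, z up, 2 mm above the worktop; floor 4 mm, wall tops 12 mm above it. Blue end piece (14 mm) at the +y end. On its -x side (to x = -44 mm) a rail 7 mm high carries the tags.
- use_tray: Dark grey tray, empty at the start, 226 x 52 x 12 mm, fixed, beside the white one (nearer or farther). 4 compartments in a row along y: centres x = 0, y = -78, -26, 26, 78 mm, 48 mm square inside, 4 mm walls. Origin: underside, below the row's middle, z up, 2 mm above the worktop; floor 4 mm, wall tops 12 mm above it. Blue end piece (14 mm) at the +y end.

How it is judged:
By the outcome, as a careful person would: the job done as asked, in the order asked, and still so for the second after the job is handed in, with the robot touching nothing.
It also fails if it takes over 80 s, if anything falls off the work surface, if the arm or the gripper's body presses on something with over 40 N, if the wrist force passes 120 N, or if a joint passes its speed limit or range.

## Robot

A 7-joint arm with a two-finger parallel gripper is mounted at the origin on a cart in front of the work surface, level with it; the furniture and walls round the work are solid. World frame = base frame: x ahead of the robot, y to its left, z up, the work surface at z = 0. Lengths are in mm, angles in rad, forces in N, time in s.
With the tool pointing down it reaches from about 400 to 850 mm from the base axis. Payload 10.4 kg.
Tool frame: the origin (TCP) lies midway between the tips of the shut fingers; the grasp point (between the pads) lies ctrl.grip_depth behind it (ctrl.grip_depth is the distance from the TCP to the grasp point, in mm); z points along the fingers, y is the line along which they close (so a half turn about z gives the same grasp; the last joint's range is limited). The gripper opens to 87 mm and grips with 3 to 60 N. Pads are 19 mm wide; open, the fingers measure 117 mm over their backs; the gripper's body (75 mm by 190 mm) begins 51 mm behind the grasp point.
Start: joints at [1.111, 0.332, -0.065, 1.46, 0.022, 1.35, -0.088], TCP at [264.425, -566.332, 222.576] pointing down, gripper open.
Joint ranges: [-2.6, 2.6], [-0.5, 2.12], [-1.47, 1.34], [0.16, 2.42], [-1.27, 4.41], [0.06, 2.06], [-2.6, 2.6]. Speed limits (rad/s): [2.22, 2.22, 2.79, 2.79, 3.14, 3.14, 3.14].

## Interface

Orientations are given as a rotation vector (axis times angle).
In Python, from station import ctrl, viewer gives the robot as it stands (ctrl), with the cameras (viewer).
- The arm moves only by the tool send_path, called after "Emit:" as name(argument=value, ...) on one line, values as JSON. Schema: {"type":"object","properties":{"increments":{"type":"array","items":{"type":"object","properties":{"x":{"type":"number"},"y":{"type":"number"},"z":{"type":"number"},"rz":{"type":"number"}},"additionalProperties":false},"minItems":1,"maxItems":10},"aperture":{"type":"number"},"only":{"type":"string"},"quiet":{"type":"boolean"},"lines":{"type":"string"}},"required":["increments"],"additionalProperties":false}. increments is a list of rows, 1 to 10 of them, each an object with the fields x, y, z (the shift in fractions of the full range, 1 being 0.75 m), rz (a turn about the tool's z in fractions of the full range, 1 being pi rad); a field left out counts as zero; each row shifts and turns the commanded pose from where the row before left it, along the tool's axes as they then stand; what a row does not reach is not made up. A row lasts 1/12 s, in which the tool goes at most 41.7 mm and 0.125 rad, less where a joint would pass 70% of its speed; a pose out of reach is approached as far as the arm can. aperture is the opening from 0.0 (shut) to 1.0 (fully open), set as the call begins (left out keeps the last). The fingers move at their own pace and stop on an object; the grip force is fixed at half the most. Time passes only in rows, so rows that do not move let the fingers close. The tool returns the time, the measured TCP pose, the force, the opening and the grip force at its end. only (a regular expression) keeps the lines of the reply that match it, lines (a string "A,B") keeps lines A to B, and quiet returns only ok. A shift or turn number past 1, either way, is cut back to 1. Input that does not fit is refused with a message, and nothing moves.
- ctrl.observe(): the state, without advancing time (a new reading comes with each control period).
- viewer.capture(name): name is "side" or "top" or "wrist"; returns the picture (420x560x3 uint8, blue, green, red); there is no depth.
- viewer.get_calibration(name): a dict with "vfov" (degrees; the focal length in pixels is half the picture's height over the tangent of half this angle, whatever the lens; pixels are square), "cx", "cy" (the principal point, pixels), "camera_from_world" (4x4, takes a point from world to camera coordinates); the wrist camera has in their place "tool_from_camera" (4x4, takes a point from camera to tool coordinates, whose origin is the TCP and whose axes are the flange's). Camera axes: x right, y down, z forward; pixel columns grow to the right and rows downward; lengths in mm; the calibration is good to about 2 mm. A picture is of the moment at which its call begins: read the wrist's pose just before it. get_calibration takes no time and is no camera call.
- ctrl.job_done(): hands the job in; it is judged then, once.
The state is a dict: "clock": time; "joint_positions": joint angles; "joint_velocities": joint speeds; "tau": joint torques, N m; "tcp_pos": TCP position; "ee_rot": TCP orientation; "contact_force": force on the tool from outside, world axes, zero at the start; "torque": the same for the moment, N m; "opening": opening from 0.0 (shut) to 1.0 (fully open); "finger_force": force on a finger pad.
Only numpy, scipy, OpenCV 4.12 (cv2) and the standard library are available. Lean on these libraries where they do the work, as an engineer would, in place of code of your own. Each camera call takes 0.05 s, during which the arm holds its last target. There are 200 camera calls.

## Working session

There is one attempt and no reset: what is moved stays moved. The work goes in short steps, Python scripts to look and compute and a tool call to move; the robot and the scene stay as the last step left them, time stands still between calls to the robot, and variables do not carry over. Pictures are saved under pics/ and viewed, at most 14 in all, crops included, and the job is handed in when it is done.

```bash
mkdir -p pics; ls; python3 - <<'E'
from station import ctrl, viewer
import cv2
s=ctrl.observe();print({k:s[k] for k in('clock','tcp_pos','ee_rot','opening')},ctrl.grip_depth)
for n in('side','top'):
    cv2.imwrite(f'pics/{n}0.png',viewer.capture(n));print(n,viewer.get_calibration(n))
print(viewer.get_calibration('wrist'))
E
```

```text
pics
station.py
{'clock': 0.0, 'tcp_pos': array([ 264.23678352, -565.96830655,  221.76476986]), 'ee_rot': array([-3.06562912e+00, -6.80427580e-01,  5.54776946e-04]), 'opening': 1.0007741893766993} 18.700000000000003
side {'vfov': 44.45065556265284, 'cx': 276.7983341052748, 'cy': 200.39931625741139, 'camera_from_world': array([[-6.55276020e-01, -7.55161467e-01,  1.85606383e-02,
         2.11134721e+02],
       [-4.73117153e-01,  3.91135305e-01, -7.89413284e-01,
         3.14074987e+02],
       [ 5.88874773e-01, -5.26064951e-01, -6.13581429e-01,
         5.12083340e+02],
       [ 0.00000000e+00,  0.00000000e+00,  0.00000000e+00,
         1.00000000e+00]])}
top {'vfov': 46.87892560001949, 'cx': 275.2168131875, 'cy': 207.7121817387814, 'camera_from_world': array([[ 1.45255562e-02, -9.99837083e-01, -1.07152047e-02,
        -1.54739920e+02],
       [-9.93471637e-01, -1.32187316e-02, -1.13310948e-01,
         5.24488197e+02],
       [ 1.13150847e-01,  1.22911565e-02, -9.93501793e-01,
         8.30175362e+02],
       [ 0.00000000e+00,  0.00000000e+00,  0.00000000e+00,
         1.00000000e+00]])}
{'vfov': 71.46086437863659, 'cx': 282.7333248659015, 'cy': 200.8125430518026, 'tool_from_camera': array([[ 1.30283687e-03, -9.64283257e-01, -2.64869973e-01,
         7.15379633e+01],
       [ 9.99999145e-01,  1.28710671e-03,  2.32945639e-04,
        -3.11322713e-01],
       [ 1.16290341e-04, -2.64870050e-01,  9.64284109e-01,
        -1.62049636e+02],
       [ 0.00000000e+00,  0.00000000e+00,  0.00000000e+00,
         1.00000000e+00]])}
```

View pics/top0.png

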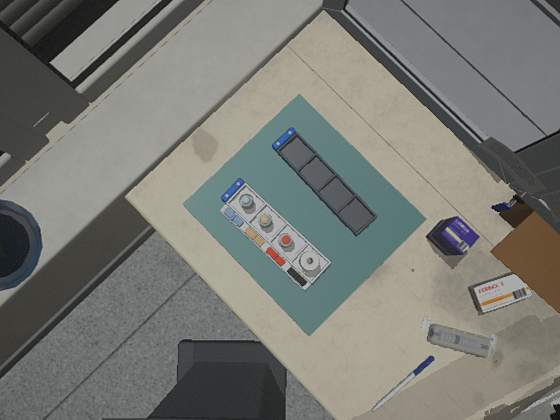

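View pics/side0.png

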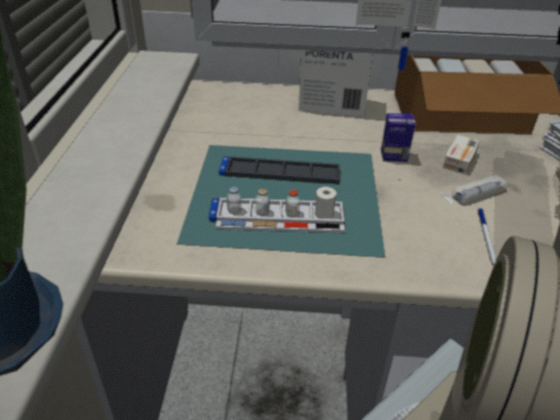

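The top view shows the white tray with, from its blue end (233,187): blue (247,202), tan (265,220), red (287,241) and the roll (310,263), with matching tags. The empty grey tray runs from its blue end (285,138) to (362,220). The side view agrees on the order.

```bash
cat > h.py <<'E'
import numpy as np, cv2
from station import ctrl, viewer
from scipy.spatial.transform import Rotation as R
def cam(name,s=None):
    c=viewer.get_calibration(name);f=210/np.tan(np.radians(c['vfov']/2))
    K=np.array([[f,0,c['cx']],[0,f,c['cy']],[0,0,1]])
    if name=='wrist':
        T=np.eye(4);T[:3,:3]=R.from_rotvec(s['ee_rot']).as_matrix();T[:3,3]=s['tcp_pos']
        W=T@c['tool_from_camera']
    else: W=np.linalg.inv(c['camera_from_world'])
    return K,W
def ray(KW,p):
    K,W=KW;d=W[:3,:3]@np.linalg.solve(K,[p[0],p[1],1]);return W[:3,3],d/np.linalg.norm(d)
def onz(KW,p,z):
    o,d=ray(KW,p);return o+d*(z-o[2])/d[2]
def tri(a,b):
    A=np.zeros((3,3));y=np.zeros(3)
    for o,d in(a,b):
        P=np.eye(3)-np.outer(d,d);A+=P;y+=P@o
    x=np.linalg.solve(A,y)
    return x,[np.linalg.norm(np.cross(x-o,d)) for o,d in(a,b)]
def blobs(img,lo,hi,amin=10,roi=None):
    m=cv2.inRange(cv2.cvtColor(img,cv2.COLOR_BGR2HSV),np.array(lo),np.array(hi))
    if roi:
        r=np.zeros_like(m);x0,y0,x1,y1=roi;r[y0:y1,x0:x1]=255;m&=r
    n,l,st,c=cv2.connectedComponentsWithStats(m)
    return [(c[i].round(1).tolist(),int(st[i,4]),st[i,:4].tolist()) for i in range(1,n) if st[i,4]>=amin]
E
python3 - <<'E'
from h import *
t=cv2.imread('pics/top0.png');s=cv2.imread('pics/side0.png')
T=cam('top');S=cam('side')
rt=(210,110,390,300);rs=(200,150,350,240)
for n,lo,hi in(('blue',(100,150,60),(125,255,255)),('red',(0,140,80),(8,255,255)),('dark',(0,0,0),(180,80,90))):
    print(n,'T',blobs(t,lo,hi,10,rt),'S',blobs(s,lo,hi,10,rs))
for n,a,b in(('bl',(247,200),(234,190)),('tan',(264.5,218),(263,192)),('red',(287,239),(294,194)),('roll',(310,261),(326,192)),('wblue',(233,187),(214,207)),('gblue',(285,138),(225,164)),('gfar',(362,228),(339,172))):
    print(n,tri(ray(T,a),ray(S,b)), onz(T,a,14))
E
```

```text
blue T [([283.4, 138.3], 153, [272, 128, 24, 22]), ([232.4, 189.4], 155, [221, 178, 23, 24])] S [([223.3, 166.2], 99, [219, 157, 10, 18]), ([212.9, 209.7], 125, [209, 198, 10, 23])]
red T [([285.5, 239.4], 49, [282, 236, 8, 8]), ([275.2, 256.4], 127, [266, 248, 19, 18])] S [([293.1, 192.6], 29, [290, 190, 7, 6]), ([295.0, 224.2], 102, [285, 222, 22, 5])]
dark T [([211.7, 111.8], 11, [210, 110, 6, 5]), ([328.3, 186.3], 1202, [276, 132, 101, 105]), ([249.4, 205.6], 20, [245, 201, 9, 8]), ([363.1, 212.8], 16, [361, 210, 6, 6]), ([266.4, 225.5], 12, [261, 222, 11, 6]), ([296.6, 276.3], 143, [287, 267, 20, 19]), ([319.9, 275.2], 33, [311, 266, 19, 19])] S [([283.9, 170.1], 2387, [225, 156, 117, 29]), ([333.6, 201.9], 10, [333, 198, 3, 8]), ([265.9, 209.2], 58, [260, 202, 10, 13]), ([238.1, 210.4], 17, [235, 208, 6, 6]), ([296.8, 213.4], 14, [295, 211, 4, 5]), ([327.0, 224.8], 149, [315, 222, 25, 7]), ([220.5, 228.6], 13, [217, 228, 9, 2]), ([247.7, 229.5], 19, [243, 229, 10, 2]), ([282.3, 230.6], 30, [275, 230, 17, 2]), ([315.2, 231.6], 30, [308, 231, 17, 2]), ([342.5, 232.6], 10, [340, 2
[... 486 characters left out ...]
.16535353   14.        ]
roll (array([ 435.0495296 , -206.74599659,   52.04550812]), [np.float64(2.2371382968784728), np.float64(2.2371382968784337)]) [ 433.60121665 -210.5808945    14.        ]
wblue (array([565.80993106, -69.56955985,  10.01608338]), [np.float64(0.10080723221642252), np.float64(0.10080723221636026)]) [565.11935125 -70.04953281  14.        ]
gblue (array([ 658.99095078, -162.59209767,   10.02755838]), [np.float64(1.0127582885291333), np.float64(1.012758288529077)]) [ 657.24678268 -163.31809178   14.        ]
gfar (array([ 494.01442735, -302.03288541,   18.62664348]), [np.float64(0.810217863486283), np.float64(0.8102178634864204)]) [ 493.76179588 -303.35858555   14.        ]
```

The manual's scale: shifts go in shares of 0.75 m and turns go in shares of pi rad. Converting my numbers, 35 mm is 0.0467, -19 mm is -0.0253.

Emit:
send_path(increments=[{"x": 0.0467,"y": -0.0253},{"x": 0.0467,"y": -0.0253},{"x": 0.0467,"y": -0.0253},{"x": 0.0467,"y": -0.0253},{"x": 0.0467,"y": -0.0253},{"x": 0.0467,"y": -0.0253},{"x": 0.0467,"y": -0.0253},{"x": 0.0467,"y": -0.0253},{"x": 0.0467,"y": -0.0253},{"x": 0.0467,"y": -0.0253}], aperture=1.0)

```text
clock: 0.93
tcp_pos: [501.8, -244.4, 222.4]
ee_rot: [3.067, 0.68, -0.0]
contact_force: [0.7, 0.2, 0.3]
opening: 1.005
finger_force: 0.0
```

Emit:
send_path(increments=[{"x": 0.04,"y": -0.0227},{"x": 0.0267,"y": -0.016},{"rz": -0.0382},{"rz": -0.0382},{"rz": -0.0382},{},{}])

```text
clock: 1.52
tcp_pos: [534.1, -198.7, 222.3]
ee_rot: [-2.898, -1.213, 0.0]
contact_force: [0.1, -0.7, -0.2]
opening: 0.999
finger_force: 0.0
```

```bash
python3 - <<'E'
from h import *
import json
s=ctrl.observe();i=viewer.capture('wrist');cv2.imwrite('pics/w1.png',i)
json.dump({k:list(s[k]) for k in('tcp_pos','ee_rot')},open('w1.json','w'));print(s['clock'],s['tcp_pos'],s['ee_rot'])
E
```

```text
1.5167 [ 534.0538746  -198.7496984   222.28173375] [-2.89768581e+00 -1.21290940e+00  4.46472575e-04]
```

View pics/w1.png

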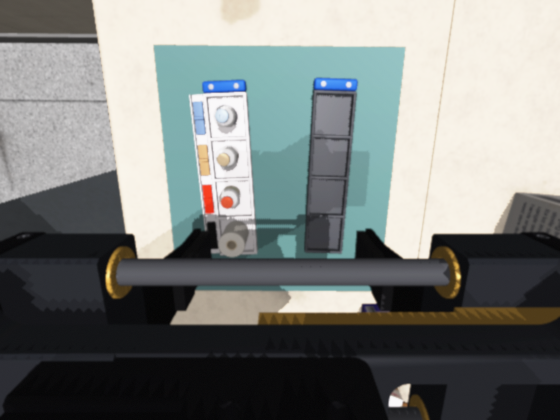

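The wrist view shows the white row at x≈225–232 (caps at rows 117, 158, 201 and the roll at 243). The grey tray runs from its blue end (335,84) to about (324,250), close to the fingers. I'll step back for a second view.

Converted, -35 mm is -0.0467, -0.02 rad is -0.0064.

Emit:
send_path(increments=[{"x": -0.0467,"rz": -0.0064},{"x": -0.0467},{},{}])

```text
clock: 1.9
tcp_pos: [484.4, -251.3, 222.7]
ee_rot: [2.887, 1.236, -0.001]
contact_force: [0.8, 0.4, 0.4]
opening: 1.0
finger_force: 0.0
```

```bash
python3 - <<'E'
from h import *
import json
s=ctrl.observe();i=viewer.capture('wrist');cv2.imwrite('pics/w2.png',i)
json.dump({k:list(s[k]) for k in('tcp_pos','ee_rot')},open('w2.json','w'));print(s['clock'],s['tcp_pos'],s['ee_rot'])
C={}
for n in('w1','w2'):
    p=json.load(open(n+'.json'));i=cv2.imread(f'pics/{n}.png')
    for c,lo,hi in(('blue',(100,180,80),(125,255,255)),('red',(0,170,100),(8,255,255)),('tan',(8,80,120),(22,255,255)),('pale',(98,50,100),(115,150,255)),('dark',(0,0,0),(180,120,85))):
        print(n,c,blobs(i,lo,hi,25,(185,20,370,228 if n=='w1' else 235)))
E
```

```text
1.9 [ 484.4459325  -251.28514206  222.65416091] [ 2.88735759e+00  1.23639248e+00 -8.11205536e-04]
w1 blue [([335.7, 84.7], 307, [314, 79, 43, 12]), ([223.8, 86.0], 334, [203, 81, 43, 11])]
w1 red [([207.7, 198.7], 209, [203, 186, 10, 27]), ([226.6, 202.0], 78, [222, 198, 10, 9])]
w1 tan [([203.4, 159.8], 251, [198, 145, 12, 30])]
w1 pale [([335.0, 83.8], 109, [313, 77, 45, 15]), ([213.0, 91.3], 32, [202, 86, 27, 7]), ([198.7, 117.4], 305, [193, 102, 13, 32])]
w1 dark [([344.1, 105.3], 173, [317, 93, 37, 43]), ([311.4, 206.2], 985, [256, 122, 91, 106]), ([343.4, 157.4], 163, [326, 138, 24, 40]), ([198.3, 222.9], 91, [193, 216, 11, 12]), ([341.0, 222.5], 28, [340, 218, 3, 10]), ([210.8, 224.6], 54, [206, 222, 10, 6])]
w2 blue [([220.3, 20.9], 109, [200, 20, 45, 3]), ([341.5, 21.1], 127, [317, 20, 45, 4])]
w2 red [([203.0, 142.3], 248, [198, 128, 11, 30]), ([222.2, 139.6], 90, [217, 135, 12, 10])]
w2 tan [([198.9, 99.0], 298, [193, 83, 12, 33])]
w2 pale [([213.6, 22.8], 34, [198, 20, 33, 4]), ([340.0, 23.3], 58, [316, 20, 47, 6]), ([194.5, 51.8], 367, [188, 34, 13, 37])]
w2 dark [([345.4, 36.5], 238, [319, 26, 40, 48]), ([341.9, 86.4], 178, [316, 75, 38, 45]), ([310.6, 100.1], 33, [310, 88, 3, 26]), ([306.8, 165.0], 220, [303, 116, 14, 85]), ([343.0, 139.8], 147, [328, 122, 21, 41]), ([334.4, 186.0], 257, [307, 164, 39, 38]), ([206.8, 182.5], 227, [202, 169, 11, 28]), ([235.4, 225.1], 1335, [190, 214, 125, 21]), ([363.6, 232.1], 61, [357, 229, 13, 6])]
```

View pics/w2.png

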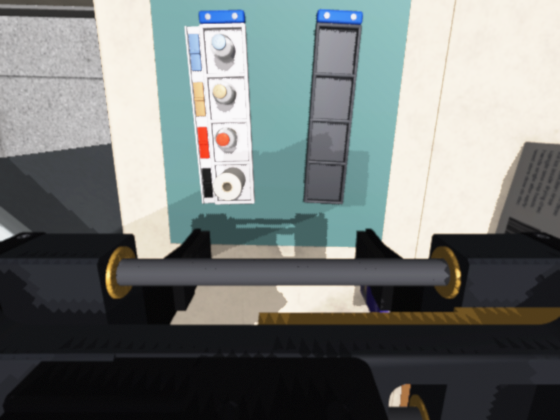

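The second view shows both trays whole: caps at (221,43), (220,91), (222,140), roll (230,185); grey far end at (324,202), grey dividers at rows 75, 121 and 162.

```bash
cat > m.py <<'E'
from h import *
import json
W=[];D=[]
for n in('w1','w2'):
    p={k:np.array(v) for k,v in json.load(open(n+'.json')).items()};W.append(cam('wrist',p))
i=cv2.imread('pics/w2.png');b=blobs(i,(100,180,80),(125,255,255),60,(185,5,370,60));print(b)
P={'vial_blue':((223,116),(221,44)),'vial_tan':((222,158),(220,91.5)),'vial_red':((226.6,202),(222.2,139.6)),'roll':((231,243),(230,184.5)),
'wblue':((223.8,86),tuple(b[0][0] if b[0][0][0]<300 else b[1][0])),'gblue':((335.7,84.7),tuple(b[1][0] if b[0][0][0]<300 else b[0][0])),
'tagblue':((198.7,117.4),(194.5,51.8)),'tagtan':((203.4,159.8),(198.9,99)),'tagred':((207.7,198.7),(203,142.3))}
for n,(a,c) in P.items():
    x,e=tri(ray(W[0],a),ray(W[1],c));z=50 if n[0] in'vr' else 14
    print(n,x.round(1),round(e[0],1),'plane',onz(W[0],a,z).round(1),onz(W[1],c,z).round(1))
q={'tagblack':(206.8,182.5),'gd12':(337,75.5),'gd23':(330,121),'gd34':(327,162),'gBL':(304.5,202),'gBR':(344,202.5),'gTL':(318.5,26),'gTR':(358.5,26)}
for n,c in q.items(): print(n,onz(W[1],c,14).round(1))
E
python3 m.py
```

```text
[([221.1, 16.4], 401, [199, 11, 46, 12]), ([340.2, 16.8], 362, [317, 10, 45, 14])]
vial_blue [539.7 -96.7  41.6] 0.5 plane [540.5 -97.6  50. ] [539.9 -99.6  50. ]
vial_tan [ 503.9 -128.    40.4] 0.8 plane [ 505.6 -127.9   50. ] [ 505.3 -130.6   50. ]
vial_red [ 469.6 -167.    46.7] 0.3 plane [ 470.9 -167.    50. ] [ 470.  -167.1   50. ]
roll [ 438.3 -207.4   52.1] 1.9 plane [ 435.9 -206.4   50. ] [ 439.  -208.8   50. ]
wblue [561.4 -69.2  11.7] 0.3 plane [561.7 -69.9  14. ] [561.  -69.8  14. ]
gblue [ 657.6 -162.    13.6] 0.1 plane [ 657.5 -161.9   14. ] [ 657.6 -162.1   14. ]
tagblue [512.1 -71.3   7.6] 0.1 plane [513.4 -72.6  14. ] [512.4 -73.4  14. ]
tagtan [ 476.9 -110.2    8.2] 0.1 plane [ 478.6 -110.9   14. ] [ 477.7 -111.5   14. ]
tagred [ 441.9 -148.6    7.6] 0.1 plane [ 444.3 -148.6   14. ] [ 443.4 -149.4   14. ]
tagblack [ 409.  -187.3   14. ]
gd12 [ 615.1 -206.    14. ]
gd23 [ 575.1 -239.3   14. ]
gd34 [ 539.3 -274.6   14. ]
gBL [ 482.9 -293.9   14. ]
gBR [ 520.2 -330.3   14. ]
gTL [ 633.8 -152.2   14. ]
gTR [ 666.6 -183.4   14. ]
```

Converted, 37.3 mm is 0.0497, -16.4 mm is -0.0219.

Emit:
send_path(increments=[{"x": 0.0497,"y": -0.0219},{"x": 0.0497,"y": -0.0219},{"x": 0.0497,"y": -0.0219},{"x": 0.0497,"y": -0.0219},{"z": 0.044},{"z": 0.044},{"z": 0.044},{"z": 0.044},{},{}])

```text
clock: 2.78
tcp_pos: [539.6, -94.2, 90.0]
ee_rot: [-2.881, -1.247, 0.003]
contact_force: [0.8, -0.1, 0.3]
opening: 0.996
finger_force: 0.0
```

```bash
python3 - <<'E'
from h import *
s=ctrl.observe()
t=viewer.capture('side');cv2.imwrite('pics/s1.png',cv2.resize(t[100:260,150:400],None,fx=3,fy=3))
t=s['tcp_pos'];M=R.from_rotvec(s['ee_rot']).as_matrix()
print(M.T@(np.array([540,-98,26])-t))
E
```

```text
[-2.46708609  3.09772354 63.9794875 ]
```

View pics/s1.png

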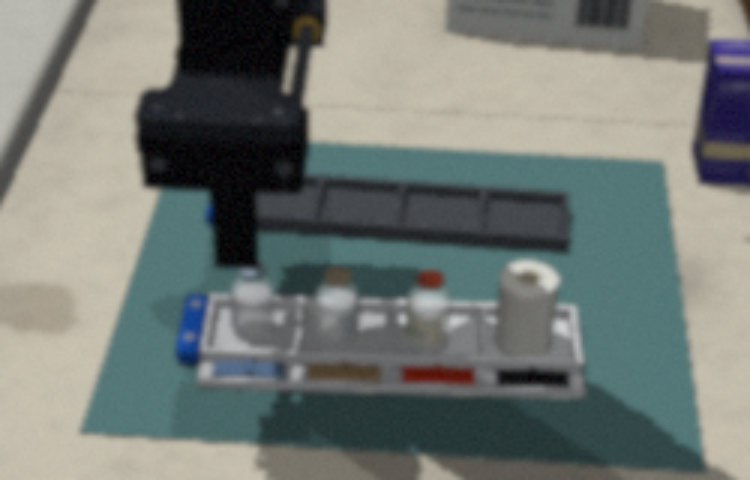

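The finger hangs right over the blue-capped vial (crop 250,270), in line with the row. Going down and gripping.

Converted, 32 mm is 0.0427, 3 mm is 0.004.

Emit:
send_path(increments=[{"x": -0.0033,"y": 0.004,"z": 0.0427},{"z": 0.0427},{},{}])

```text
clock: 3.17
tcp_pos: [541.1, -99.1, 27.9]
ee_rot: [-2.883, -1.247, -0.0]
contact_force: [0.4, -0.0, 1.3]
opening: 0.999
finger_force: 0.0
```

Emit:
send_path(increments=[{},{},{},{},{},{}], aperture=0.0)

```text
clock: 3.67
tcp_pos: [540.8, -99.5, 27.0]
ee_rot: [2.883, 1.247, 0.001]
contact_force: [-0.4, 0.1, -0.3]
opening: 0.632
finger_force: 0.0
```

Emit:
send_path(increments=[{},{},{},{},{},{},{},{}], aperture=0.0)

```text
clock: 4.33
tcp_pos: [540.6, -99.5, 26.5]
ee_rot: [2.883, 1.248, -0.0]
contact_force: [-0.2, 0.2, -0.1]
opening: 0.268
finger_force: 29.7
```

Converted, -35 mm is -0.0467, -31.2 mm is -0.0416.

Emit:
send_path(increments=[{"z": -0.0467},{"z": -0.0467},{"x": -0.0416,"y": 0.0315},{"x": -0.0416,"y": 0.0315},{"x": -0.0416,"y": 0.0315},{"x": -0.0416,"y": 0.0315},{"x": -0.0416,"y": 0.0315},{},{}])

```text
clock: 5.08
tcp_pos: [518.7, -296.8, 96.2]
ee_rot: [2.886, 1.24, -0.001]
contact_force: [0.2, 1.8, -1.0]
opening: 0.268
finger_force: 29.7
```

```bash
cat > go.py <<'E'
import sys
from h import *
s=ctrl.observe();M=R.from_rotvec(s['ee_rot']).as_matrix()
print((M.T@(np.array(eval(sys.argv[1]))-s['tcp_pos'])).round(1))
E
python3 go.py 519.8,-294.1,27
python3 - <<'E'
from h import *
import json
s=ctrl.observe();i=viewer.capture('wrist');cv2.imwrite('pics/w3.png',i);cv2.imwrite('pics/s3.png',cv2.resize(viewer.capture('side')[100:260,150:400],None,fx=3,fy=3))
E
```

```text
[ 2.8 -1.  69.2]
```

View pics/w3.png

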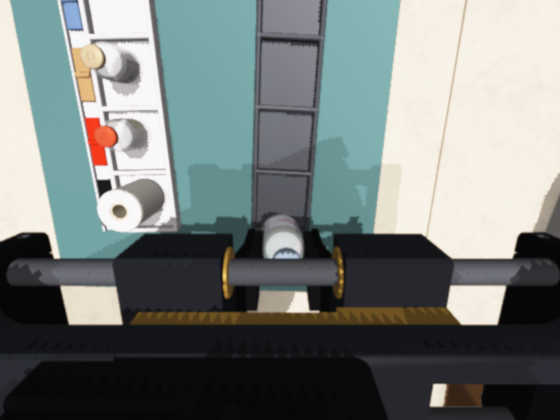

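View pics/s3.png

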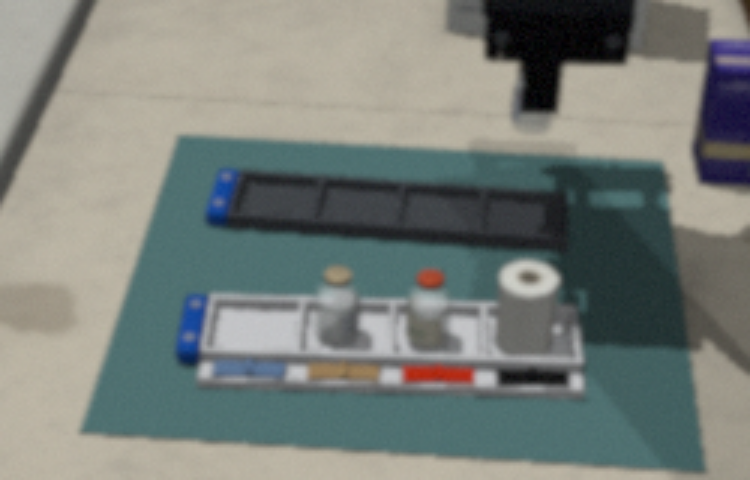

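The vial hangs upright above the last grey compartment (the wrist view shows its dividers at rows 40, 107 and 172). I'll check the grey centres from this closer view.

```bash
python3 - <<'E'
from h import *
W=cam('wrist',ctrl.observe())
for n,p in {'d12':(290,40),'d23':(287.5,107.5),'d34':(284.5,172)}.items(): print(n,onz(W,p,14).round(1))
u=np.array([.7208,.6931])
for k in(26,0-0,-52): print(k,(np.array([576,-240])+u*(52 if k==26 else k)).round(1))
E
```

```text
d12 [ 612.7 -201.    14. ]
d23 [ 578.3 -235.4   14. ]
d34 [ 541.1 -271.7   14. ]
26 [ 613.5 -204. ]
0 [ 576. -240.]
-52 [ 538.5 -276. ]
```

Converted, 35 mm is 0.0467, 4.8 mm is 0.0064.

Emit:
send_path(increments=[{"x": 0.0064,"y": -0.002,"z": 0.0467},{"z": 0.0373},{"z": 0.0073},{},{}])

```text
clock: 5.6
tcp_pos: [522.5, -287.8, 28.3]
ee_rot: [-2.881, -1.251, -0.0]
contact_force: [0.5, 0.2, 0.4]
opening: 0.267
finger_force: 29.9
```

Emit:
send_path(increments=[{},{},{},{},{"z": -0.0467},{"z": -0.0467},{}], aperture=0.7)

```text
clock: 6.18
tcp_pos: [525.4, -290.8, 105.0]
ee_rot: [2.876, 1.244, 0.009]
contact_force: [1.0, -0.3, 0.9]
opening: 0.668
finger_force: 0.0
```

```bash
python3 go.py 505.3,-129.5,26
```

```text
[ 103.6 -125.8   78.1]
```

Converted, -31 mm is -0.0413, 25.5 mm is 0.034.

Emit:
send_path(increments=[{"x": 0.034,"y": -0.0413},{"x": 0.034,"y": -0.0413},{"x": 0.034,"y": -0.0413},{"x": 0.034,"y": -0.0413},{},{},{}])

```text
clock: 6.77
tcp_pos: [501.7, -130.9, 98.3]
ee_rot: [2.882, 1.247, 0.0]
contact_force: [-0.1, -0.7, 1.0]
opening: 0.7
finger_force: 0.0
```

```bash
python3 go.py 505.3,-129.5,26; python3 - <<'E'
from h import *
cv2.imwrite('pics/s4.png',cv2.resize(viewer.capture('side')[100:260,150:400],None,fx=3,fy=3))
E
```

```text
[ 3.6  1.6 72.3]
```

View pics/s4.png

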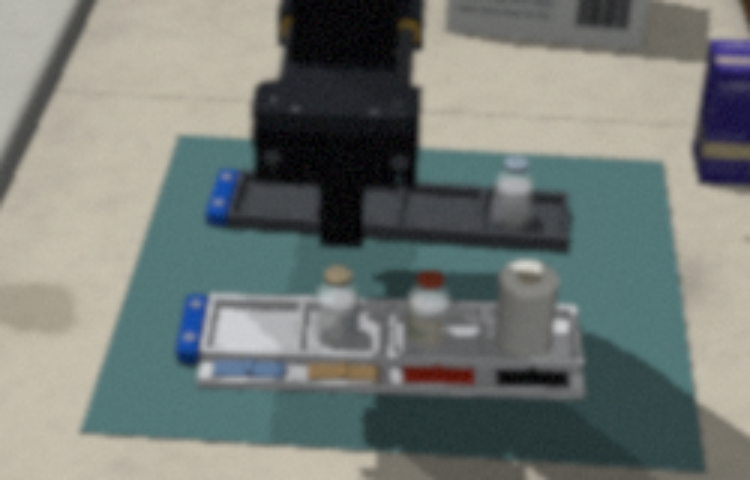

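The blue-capped vial stands upright in the last grey compartment (crop 515,190). The gripper is over the tan vial (337,275).

Converted, 36 mm is 0.048, 3 mm is 0.004.

Emit:
send_path(increments=[{"x": 0.004,"y": 0.0021,"z": 0.048},{"z": 0.048},{}])

```text
clock: 7.07
tcp_pos: [500.6, -129.9, 20.3]
ee_rot: [-2.88, -1.242, 0.011]
contact_force: [-1.9, 0.4, -0.4]
opening: 0.694
finger_force: 0.0
```

Emit:
send_path(increments=[{},{},{},{},{},{},{},{},{},{}], aperture=0.0)

```text
clock: 7.9
tcp_pos: [505.1, -129.2, 26.6]
ee_rot: [2.883, 1.247, 0.001]
contact_force: [-0.5, 0.3, 5.7]
opening: 0.268
finger_force: 30.0
```

```bash
python3 go.py 557.8,-257,97
```

```text
[-57.  126.  -70.3]
```

Converted, -35 mm is -0.0467, 31.4 mm is 0.0419.

Emit:
send_path(increments=[{"z": -0.0467},{"z": -0.0467},{"x": -0.0187,"y": 0.0419},{"x": -0.0187,"y": 0.0419},{"x": -0.0187,"y": 0.0419},{"x": -0.0187,"y": 0.0419},{},{},{}])

```text
clock: 8.65
tcp_pos: [557.7, -255.1, 95.5]
ee_rot: [-2.882, -1.248, 0.0]
contact_force: [1.0, 0.2, 0.1]
opening: 0.264
finger_force: 30.0
```

```bash
python3 go.py 558.3,-256,27
```

```text
[-0.2  1.2 68.5]
```

Converted, 35 mm is 0.0467, 28 mm is 0.0373.

Emit:
send_path(increments=[{"y": 0.0013,"z": 0.0467},{"z": 0.0373},{"z": 0.0073},{},{},{}])

```text
clock: 9.15
tcp_pos: [558.8, -255.7, 28.2]
ee_rot: [2.882, 1.249, 0.001]
contact_force: [-0.2, 0.2, 0.7]
opening: 0.263
finger_force: 30.0
```

Emit:
send_path(increments=[{},{},{},{},{"z": -0.0467},{"z": -0.0467},{}], aperture=0.7)

```text
clock: 9.73
tcp_pos: [562.1, -257.7, 104.5]
ee_rot: [2.877, 1.245, 0.01]
contact_force: [2.1, -0.8, 1.7]
opening: 0.671
finger_force: 0.0
```

Emit:
send_path(increments=[{"x": 0.0016,"y": -0.0413},{"x": 0.0016,"y": -0.0413},{"x": 0.0016,"y": -0.0413},{"x": 0.0016,"y": -0.0413},{},{},{}])

```text
clock: 10.32
tcp_pos: [472.0, -168.7, 98.0]
ee_rot: [2.882, 1.247, 0.001]
contact_force: [0.3, -0.5, 0.9]
opening: 0.702
finger_force: 0.0
```

```bash
python3 go.py 470.3,-167,26
```

```text
[ 0.1 -2.5 72. ]
```

Converted, 36 mm is 0.048, 30 mm is 0.04.

Emit:
send_path(increments=[{"y": -0.0031,"z": 0.048},{"z": 0.04},{"z": 0.008},{}])

```text
clock: 10.65
tcp_pos: [468.9, -166.6, 23.9]
ee_rot: [-2.881, -1.246, 0.004]
contact_force: [0.6, -0.3, -0.7]
opening: 0.699
finger_force: 0.0
```

Emit:
send_path(increments=[{},{},{},{},{},{},{},{},{},{}], aperture=0.0)

```text
clock: 11.48
tcp_pos: [470.1, -166.7, 25.8]
ee_rot: [2.883, 1.247, 0.001]
contact_force: [0.0, -0.1, 3.8]
opening: 0.269
finger_force: 30.0
```

```bash
python3 go.py 595.7,-220,97
```

```text
[ 47.1 128.1 -71.1]
```

Converted, -36 mm is -0.048, -35 mm is -0.0467.

Emit:
send_path(increments=[{"z": -0.0467},{"z": -0.048},{"x": 0.0157,"y": 0.0427},{"x": 0.0157,"y": 0.0427},{"x": 0.0157,"y": 0.0427},{"x": 0.0157,"y": 0.0427},{},{},{}])

```text
clock: 12.23
tcp_pos: [594.8, -219.2, 95.8]
ee_rot: [-2.882, -1.248, 0.001]
contact_force: [0.2, 0.1, 0.1]
opening: 0.267
finger_force: 30.0
```

```bash
python3 go.py 595.7,-220,26.8;python3 - <<'E'
from h import *
cv2.imwrite('pics/s5.png',cv2.resize(viewer.capture('side')[100:260,150:400],None,fx=3,fy=3))
E
```

```text
[ 0.1  1.3 69. ]
```

View pics/s5.png

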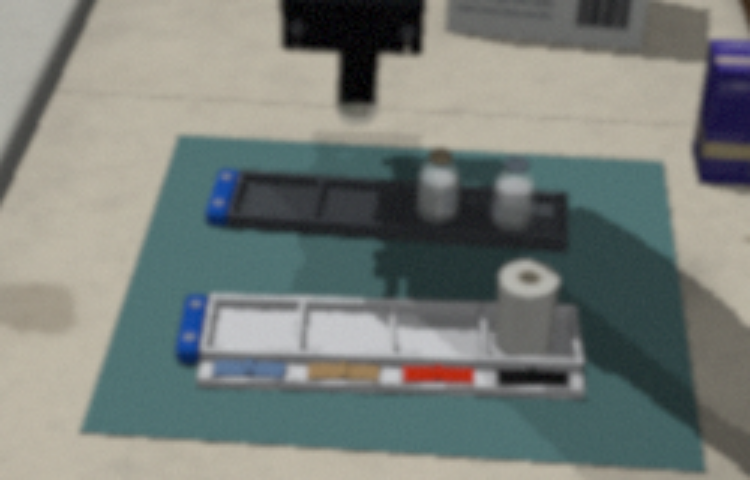

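Tan (438,190) and blue (513,195) both stand upright in the grey tray; the red one is over the third compartment.

Converted, 35 mm is 0.0467, 28 mm is 0.0373.

Emit:
send_path(increments=[{"y": 0.0013,"z": 0.0467},{"z": 0.0373},{"z": 0.008},{},{},{}])

```text
clock: 12.78
tcp_pos: [596.1, -220.5, 28.6]
ee_rot: [2.882, 1.247, 0.001]
contact_force: [-0.1, -0.4, 0.8]
opening: 0.269
finger_force: 30.0
```

Emit:
send_path(increments=[{},{},{},{},{"z": -0.0467},{"z": -0.0467},{}], aperture=0.8)

```text
clock: 13.37
tcp_pos: [599.7, -221.3, 104.7]
ee_rot: [2.877, 1.245, 0.011]
contact_force: [1.3, -0.2, 1.5]
opening: 0.708
finger_force: 0.0
```

Emit:
send_path(increments=[{"x": -0.0331,"y": -0.0413},{"x": -0.0331,"y": -0.0413},{"x": -0.0331,"y": -0.0413},{"x": -0.0331,"y": -0.0413},{},{},{}])

```text
clock: 13.95
tcp_pos: [438.6, -208.2, 98.2]
ee_rot: [2.882, 1.247, 0.002]
contact_force: [-0.1, -0.5, -0.4]
opening: 0.8
finger_force: 0.0
```

```bash
python3 go.py 437,-207,26; python3 - <<'E'
from h import *
cv2.imwrite('pics/s6.png',cv2.resize(viewer.capture('side')[100:260,150:400],None,fx=3,fy=3))
E
```

```text
[-0.2 -2.2 72.2]
```

View pics/s6.png

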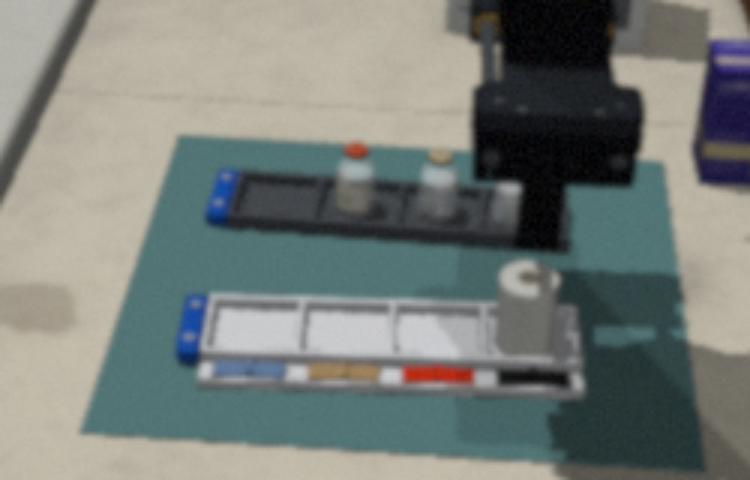

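Red (355,180), tan and blue are placed, and the gripper is over the roll (528,300).

Converted, 36 mm is 0.048, 30 mm is 0.04.

Emit:
send_path(increments=[{"x": 0.0013,"y": -0.0029,"z": 0.048},{"z": 0.04},{"z": 0.008},{}])

```text
clock: 14.33
tcp_pos: [436.6, -204.7, 24.0]
ee_rot: [-2.879, -1.248, 0.003]
contact_force: [0.2, 0.5, 0.0]
opening: 0.804
finger_force: 0.0
```

Emit:
send_path(increments=[{},{},{},{},{},{},{},{},{},{}], aperture=0.0)

```text
clock: 15.17
tcp_pos: [437.1, -205.8, 25.8]
ee_rot: [2.883, 1.248, 0.0]
contact_force: [-1.7, -0.7, 5.6]
opening: 0.367
finger_force: 30.0
```

```bash
python3 go.py 633,-185,97
```

```text
[149.3 128.6 -71.1]
```

Converted, -36 mm is -0.048, 29.9 mm is 0.0399.

Emit:
send_path(increments=[{"z": -0.0467},{"z": -0.048},{"x": 0.0399,"y": 0.0343},{"x": 0.0399,"y": 0.0343},{"x": 0.0399,"y": 0.0343},{"x": 0.0399,"y": 0.0343},{"x": 0.0399,"y": 0.0343},{},{},{}])

```text
clock: 16.0
tcp_pos: [632.3, -184.6, 95.7]
ee_rot: [-2.882, -1.248, 0.002]
contact_force: [0.3, -0.2, -0.1]
opening: 0.364
finger_force: 30.0
```

```bash
python3 go.py 633,-185,26.8;python3 - <<'E'
from h import *
cv2.imwrite('pics/s7.png',cv2.resize(viewer.capture('top')[100:250,190:390],None,fx=4,fy=4))
cv2.imwrite('pics/w7.png',viewer.capture('wrist'))
E
```

```text
[ 0.3  0.9 68.9]
```

View pics/w7.png

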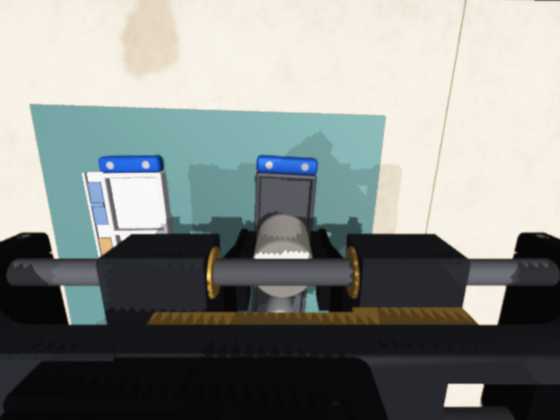

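The roll hangs upright over the blue-end compartment; the grey blue end is at (287,165) and its wall edge at (286,176).

```bash
python3 - <<'E'
from h import *
W=cam('wrist',ctrl.observe());i=cv2.imread('pics/w7.png')
u=np.array([.7208,.6931])
for b in blobs(i,(100,150,60),(125,255,255),100,(240,140,340,190)):
    g=onz(W,b[0],14)[:2];print(b,g,g-35*u)
g=onz(W,(286,176),14)[:2];print(g,g-28*u)
E
```

```text
([286.8, 164.8], 881, [257, 156, 61, 19]) [ 658.54386093 -161.26684943] [ 633.31586093 -185.52534943]
[ 651.54399646 -167.78556998] [ 631.36159646 -187.19236998]
```

Converted, 35 mm is 0.0467, 28 mm is 0.0373.

Emit:
send_path(increments=[{"x": -0.0013,"y": 0.0013,"z": 0.0467},{"z": 0.0373},{"z": 0.008},{},{},{}])

```text
clock: 16.6
tcp_pos: [633.0, -186.6, 28.7]
ee_rot: [2.883, 1.246, 0.001]
contact_force: [-0.2, 0.4, 0.1]
opening: 0.365
finger_force: 30.0
```

Emit:
send_path(increments=[{},{},{},{},{"z": -0.0467},{"z": -0.0467},{"z": -0.04},{}], aperture=0.8)

```text
clock: 17.27
tcp_pos: [636.4, -186.5, 134.9]
ee_rot: [2.878, 1.245, 0.012]
contact_force: [0.5, 0.2, 1.1]
opening: 0.782
finger_force: 0.0
```

Emit:
send_path(increments=[{"x": -0.0267,"y": -0.04,"z": -0.0267},{"x": -0.0267,"y": -0.04,"z": -0.0267},{"x": -0.0267,"y": -0.04,"z": -0.0267},{"x": -0.0267,"y": -0.04},{"x": -0.0267,"y": -0.04},{"x": -0.0267,"y": -0.04},{},{},{}])

```text
clock: 18.02
tcp_pos: [420.2, -150.5, 188.0]
ee_rot: [2.882, 1.247, 0.001]
contact_force: [0.9, -0.3, 0.8]
opening: 0.805
finger_force: 0.0
```

```bash
python3 - <<'E'
from h import *
a=cv2.resize(viewer.capture('top')[115:245,230:390],None,fx=2.5,fy=2.5);b=cv2.resize(viewer.capture('side')[130:260,190:350],None,fx=2.5,fy=2.5)
cv2.imwrite('pics/f.png',np.hstack([a,b]))
E
```

```text
(no output)
```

View pics/f.png

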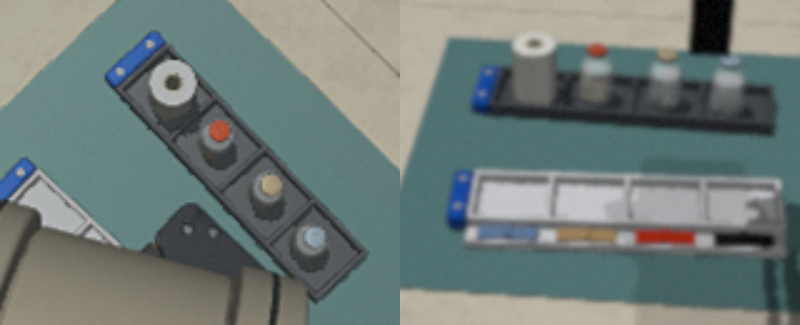

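From the grey blue end the row reads roll, red, tan, blue. All four stand upright in their own compartments, the white tray is empty and the robot is clear.

```bash
python3 -c "
from station import ctrl, viewer
print(ctrl.job_done())"
```

```text
the job is handed in; nothing more can be done
None
```

The roll and three vials now stand upright in the grey tray in reverse order (roll, red, tan and blue from its blue end), and I handed the job in at about 18 s; no verdict was returned.

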